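# Shut the marked feed valve under its sliding cover

## Robot

A 7-joint arm with a two-finger parallel gripper is mounted at the origin on the work surface. World frame = base frame: x ahead of the robot, y to its left, z up, the work surface at z = 0. Lengths are in mm, angles in rad, forces in N, time in s.
With the tool pointing down it reaches from about 375 to 925 mm from the base axis. Payload 3.1 kg.
Tool frame: the origin (TCP) lies midway between the tips of the shut fingers; the grasp point (between the pads) lies 19 mm behind it; z points along the fingers, y is the line along which they close (so a half turn about z gives the same grasp; the last joint's range is limited). The gripper opens to 85 mm and grips with 20 to 120 N. Pads are 22 mm wide; open, the fingers measure 114 mm over their backs; the gripper's body (76 mm by 85 mm) begins 54 mm behind the grasp point. The pads swing forward as they close: fully open they stand 13 mm farther back than shut.
Start: joints at [-1.215, 0.383, 0.044, 1.598, -0.018, 1.161, -0.05], TCP at [284.929, 584.225, 231.269] pointing down, gripper open.
Joint ranges: [-2.61, 2.61], [-0.41, 2.15], [-1.48, 1.57], [0, 2.5], [-1.57, 4.71], [0.05, 1.97], [-2.85, 2.85]. Speed limits (rad/s): [2.79, 2.79, 3.14, 3.14, 3.14, 3.14, 3.14].

## Interface

Orientations are given as a unit quaternion [w, x, y, z].
In Python, from bench import r gives the robot as it stands.
- The arm moves only by the tool drive_tool, never from a script. Its argument "targets" is a list of rows, each a list of 6 numbers: the shift along the tool's x, y, z each as a share of 150 mm, from -1 to 1, then the turn, a rotation vector about the tool's x, y, z each as a share of 45 degrees, from -1 to 1. In form: [[tx, ty, tz, wx, wy, wz], ...]. A call has 1 to 12 rows; each row is the pose to reach, as a shift and turn from the pose commanded when the call began, along the tool's axes at that moment; what a row does not reach only later rows make up. A row lasts 1/10 s, in which the tool goes at most 50 mm and 8.59 degrees, less where a joint would pass 70% of its speed; a pose out of reach is approached as far as the arm can. A call with a number of a shift or a turn outside -1 to 1 is refused whole. A call with a gripper value outside its range is refused whole. "jaw" is the gripper command: -1 is fully open, 1 is shut, values between are in proportion, set as the call begins (left out, the last holds). The fingers move at their own pace and stop on an object; "newtons" is the grip in N (left out, the last holds). Time passes only in rows, so rows that repeat a pose let the fingers close. It gives the time, the measured TCP pose, the force, the opening and the grip force at its end, in the units of the state.
- r.sense(): the state, without advancing time (a new reading comes with each control period).
- r.camera(name): name is "side" or "top"; returns the picture (400x640x3 uint8, red, green, blue); there is no depth.
- r.camera_params(name): a dict with "intrinsics" (3x3 intrinsics, pixels), "distortion" ([k1, k2, p1, p2, k3] as OpenCV has them; the pictures are not rectified), "rvec" (rotation vector, rad) and "tvec" (3), from world to camera coordinates, as OpenCV has them. Camera axes: x right, y down, z forward; pixel columns grow to the right and rows downward; lengths in mm; the calibration is good to about 2 mm. A picture is of the moment at which its call begins. camera_params takes no time and is no camera call.
- r.job_done(): hands the job in; it is judged then, once.
The state is a dict: "time_s": time; "joint_pos": joint angles; "qvel": joint speeds; "effort": joint torques, N m; "eef_pos": TCP position; "eef_rot": TCP orientation; "contact_force": force on the tool from outside, world axes, zero at the start; "wrist_torque": the same for the moment, N m; "opening": finger opening in mm; "grasp_force": force on a finger pad.
Only numpy, scipy, OpenCV 4.12 (cv2) and the standard library are available. Lean on these libraries where they do the work, as an engineer would, in place of code of your own. Each camera call takes 0.05 s, during which the arm holds its last target. There are 200 camera calls.

## Task

On the bottling-line bench, push the grey cover of the valve box along its rails, without lifting it, all the way to the far end stop so that the valves are revealed. Then push the red-sleeved lever round clockwise until it is fully shut, square across its pipe. Leave the blue lever as it is and do not shift the bottles and other things standing about.

Things in the scene. Friction and masses are not known exactly. Their poses are not given: they have to be found in the camera images.
- valve_box: Fixed steel box under the sliding cover, two valves inside. Sizes in mm in its frame: origin at the centre of its underside on the table, x away from the robot, y = opening direction of the cover, z up. Outside 190 (x) x 285 (y); inner space x -80 to 80, y -132 to 132; floor 6 high, walls 85 high. Two copper pipes along x at y -60 and y 45, tops 38 high, brass elbows out to x +-134.
- far_stop (a point): Middle of the far end stop's inner face, at x 0, y 442, z 85 in the box frame (mm). Two rails (tops 85 high, x +-77 to +-90) carry the cover from y -145 on past the box to this stop; the cover parks on them beside the box. Blue guide lips outside the rails (to x +-96) are 96 high; the blue bars across both ends (y -145 and y 442) are 97 high.
- cover: Loose grey plate on the rails, 172 (x) x 285 (y) x 5 mm, 0.4 to 0.8 kg, hiding both valves. Origin: centre of its underside, 85 mm above the table; axes as valve_box. Slides at about 1 to 10 N with 2 to 4 mm side play. In the box frame its y is 0 to 20 mm at the start, 300 when fully open against the far stop.
- rib_top (a point): Top middle of the cover's yellow upright rib, the thing to push on: 35 mm above the cover's origin, 120 mm above the table. The rib is 110 mm long in x, 12 thick in y and stands 30 mm over the plate's top face, across the middle of the cover.
- red_lever (a joint): Angle (rad) of the marked valve's red-sleeved lever. 0 = open: in line with the pipe, pointing to the box's -x (towards the robot). It turns clockwise seen from above to 1.571 = shut, at its stop: pointing to the box's +y, square across the pipe. Starts at 0 to 0.35, stays where left; needs 0.10 N m, about 2 N at the sleeve.
- red_axis (a point): Point on the red lever's vertical turning axis at the lever's mid-height, 65 above the table, at x = +35 in the box frame and y either -60 or +45: which of the two varies.
- red_tip (a point): Outer end of the red lever, 70 from its axis, 65 above the table. The red sleeve runs from 18 to 70 from the axis, is 16 wide and 14 tall (58 to 72 above the table).
- blue_lever (a joint): Angle (rad) of the other valve's blue-sleeved lever, built alike and reading alike; starts open, between 0 and 0.12; to be left as it is.
- blue_tip (a point): Outer end of the blue lever, 70 from its axis, 65 above the table.
- pink_spray: Pink trigger-spray bottle with lilac head, 60 x 85 x 230 tall, loose (mm). Origin: centre of its underside. A bystander.
- white_spray: White trigger-spray bottle with blue head, 60 x 85 x 230 tall, loose (mm). Origin: centre of its underside. A bystander.
- pink_bottle: Round pink bottle with lilac cap, 68 diameter, 210 tall, loose (mm). Origin: centre of its underside. A bystander.
- wipe_roll: Pale pink standing roll of wipes, 120 diameter, 200 tall, loose (mm). Origin: centre of its underside. A bystander.
- tape_roll: Tan roll of packing tape lying flat, 96 diameter, 45 tall, loose, behind the valve box (mm). Origin: centre of its underside. A bystander.
- sample_jar: Small pink jar with white lid, 56 diameter, 65 tall, loose, beside the box, to the right of its closed end (mm). Origin: centre of its underside. A bystander.
- marker: Black marker pen with blue cap lying flat, 120 x 16 x 16, loose, behind the parking rails (mm). Origin: centre of its underside. A bystander.

How it is judged (in metres and radians):
On the way, in this order (a step that is already met when the one before it is completed fails the run):
1. the cover is slid fully open on its rails, the red lever not yet shut (y of cover in the frame of valve_box above 0.275 m and z of cover in the frame of valve_box between 0.08 and 0.092 m and value of joint red_lever below 0.6 rad), for 0.2 s.
2. the red lever is pushed shut (value of joint red_lever above 1.45 rad), for 0.2 s.
At the end, for the whole second after the job is handed in: The cover lies flat and still on its rails within 25 mm of the far stop (y over 0.275 m in the box frame), the red lever is within 0.12 rad (7 degrees) of its shut stop, and the blue lever is still open (below 0.3 rad) (y of cover in the frame of valve_box above 0.275 m and z of cover in the frame of valve_box between 0.08 and 0.092 m and angle between cover's own z axis and vertical below 0.06 rad and linear speed of cover below 0.01 m/s and value of joint red_lever above 1.45 rad and value of joint blue_lever below 0.3 rad); the robot touches nothing.
It fails at once if the cover is lifted off its rails (over 15 mm) or tipped (z of cover in the frame of valve_box above 0.1 m or angle between cover's own z axis and vertical above 0.2 rad).
It fails at once if the blue lever is moved (its tip by over 12 mm) (distance of blue_tip from where it was at the start of the episode above 0.012 m).
It fails at once if a bystander is shifted or lifted by over 30 mm (distance of any of pink_spray, white_spray, pink_bottle, wipe_roll, tape_roll, sample_jar, marker from where it was at the start of the episode above 0.03 m).
It also fails if it takes over 58 s, if anything falls off the work surface, if the arm or the gripper's body presses on something with over 40 N, if the wrist force passes 120 N, or if a joint passes its speed limit or range.

## Working session

There is one attempt and no reset: what is moved stays moved. The work goes in short steps, Python scripts to look and compute and a tool call to move; the robot and the scene stay as the last step left them, time stands still between calls to the robot, and variables do not carry over. Pictures are saved under pics/ and viewed, at most 10 in all, crops included, and the job is handed in when it is done.

Besides the shell and the picture viewer there is one more tool, called by a JSON object that holds its "op" and its "data", one argument or row to a line. drive_tool: Moves the arm, as the interface text tells. Shift numbers are shares of 150 mm and turn numbers shares of 45 degrees, none past 1 either way. Its arguments: {"type":"object","properties":{"targets":{"type":"array"},"jaw":{"type":"number"},"newtons":{"type":"number"}},"required":["targets"]}

```bash
mkdir -p pics; ls
cat > h.py <<'E'
import numpy as np,cv2
from bench import r
def snap(n,f):
    im=r.camera(n); cv2.imwrite('pics/'+f,im[:,:,::-1]); return im
def ray(n,uv,z):
    p=r.camera_params(n);K=np.array(p['intrinsics'],float);D=np.array(p['distortion'],float)
    R=cv2.Rodrigues(np.array(p['rvec'],float))[0];t=np.array(p['tvec'],float).ravel()
    q=cv2.undistortPoints(np.array(uv,float).reshape(-1,1,2),K,D).reshape(-1,2)
    d=np.c_[q,np.ones(len(q))]@R; c=-R.T@t
    return c+d*((z-c[2])/d[:,2])[:,None]
E
python3 - <<'E'
from h import *
snap('top','t0.png');snap('side','s0.png')
s=r.sense();print(s['eef_pos'],s['eef_rot'],s['contact_force'],s['time_s'])
E
```

```text
pics
[284.56706234 583.42392283 229.97832117] [-2.07590710e-04  2.24942098e-01  9.74371358e-01 -1.21059097e-03] [ 0.1449287  -0.1146828   0.63832593] 0.1
```

View pics/t0.png

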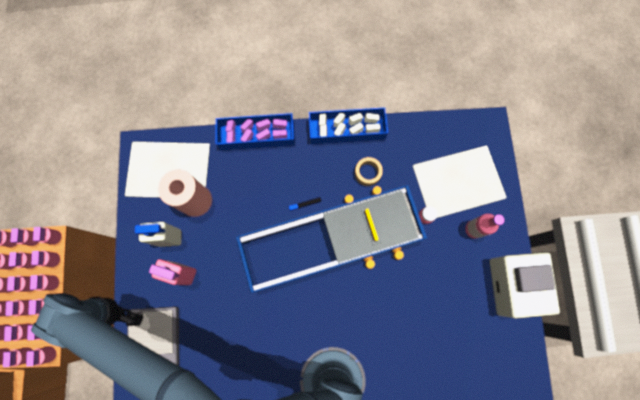

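View pics/s0.png

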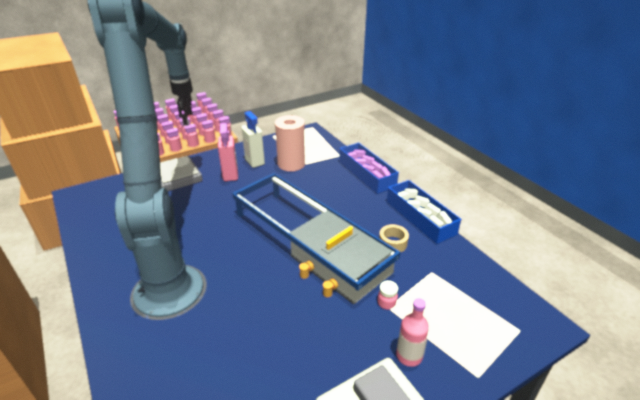

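The top view shows the frame with outer corners near (240,238), (254,290), (423,237) and (405,190), and the yellow rib near (371,224). The spray bottles and wipe roll stand left of the parking end. Next I'll measure the rib and the frame.

```bash
cat > m.py <<'E'
from h import *
def rib(f='tmp.png'):
    im=snap('top',f);h=cv2.cvtColor(im,cv2.COLOR_RGB2HSV)
    m=cv2.inRange(h,(23,130,120),(35,255,255))
    n,l,st,c=cv2.connectedComponentsWithStats(m)
    i=1+np.argmax(st[1:,4]);pts=np.argwhere(l==i)[:,::-1].astype(np.float32)
    w=ray('top',pts,120)[:,:2];rc=cv2.minAreaRect(w.astype(np.float32))
    return w.mean(0),rc,st[i],im
if __name__=='__main__':
    c,rc,s,im=rib();print('rib',c,rc,s)
    h=cv2.cvtColor(im,cv2.COLOR_RGB2HSV)
    # white rails + plate: low saturation bright, inside ROI
    m=cv2.inRange(h,(0,0,100),(179,70,255));m2=np.zeros_like(m);m2[180:300,232:432]=m[180:300,232:432]
    n,l,st,cc=cv2.connectedComponentsWithStats(m2);print(st[st[:,4]>50])
    i=1+np.argmax(st[1:,4]);
    p=np.argwhere((l==i))[:,::-1]
    w=ray('top',p,88)[:,:2].astype(np.float32);print('rail/plate',cv2.minAreaRect(w))
    print('corners97',ray('top',[(240,238),(254,290),(423,237),(405,190)],97))
    big=cv2.resize(im[170:310,220:440],None,fx=3.6,fy=3.6,interpolation=cv2.INTER_CUBIC);cv2.imwrite('pics/crop0.png',big[:,:,::-1])
E
python3 m.py
```

```text
rib [ 503.67308134 -162.38700765] ((503.601806640625, -162.10800170898438), (108.72602081298828, 14.821721076965332), 13.086515426635742) [365 209  13  32 148]
[[     0      0    640    400 250056]
 [   417    180     15     42    418]
 [   240    188    183    102   5469]]
rail/plate ((472.3890075683594, -28.72845458984375), (199.99050903320312, 592.1246948242188), 14.255785942077637)
corners97 [[ 490.96817194  275.17646443   97.        ]
 [ 317.77313737  234.61442487   97.        ]
 [ 452.90385119 -334.86923163   97.        ]
 [ 617.81829425 -292.04870885   97.        ]]
```

View pics/crop0.png

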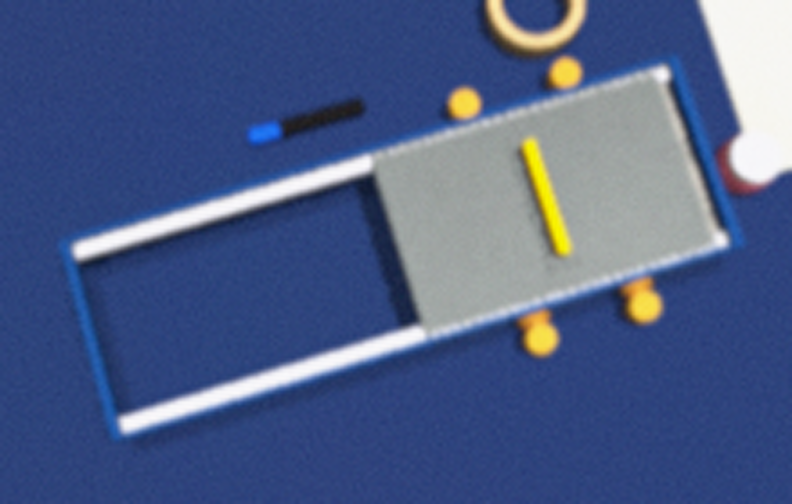

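The crop confirms the cover plate fills the box's closed end. The frame yaw is about 13.1° and the rib is at about (503.6,-162). The box origin comes out near (503.6,-174), so cover y is about 11 mm, which fits the given 0–20 mm. Next I'll plan the approach.

```bash
cat > plan.py <<'E'
import sys
from h import *
from scipy.spatial.transform import Rotation as Ro
# usage: plan.py box bx by z yaw  | world x y z ; prints shares
O=np.array([503.6,-173.9]);a=np.radians(13.1)
X=np.array([np.cos(a),np.sin(a)]);Y=np.array([-np.sin(a),np.cos(a)])
def tobox(p): d=np.array(p)[:2]-O; return np.array([d@X,d@Y])
if __name__=='__main__':
    s=r.sense();q=s['eef_rot'];R=Ro.from_quat([q[1],q[2],q[3],q[0]]).as_matrix()
    p=np.array(s['eef_pos']);print('t',s['time_s'],'world',p.round(1),'box',tobox(p).round(1),'open',s['opening'])
    print('tool x yaw',np.degrees(np.arctan2(R[1,0],R[0,0])).round(1),'rel box y',(np.degrees(np.arctan2(R[1,0],R[0,0]))-103.1).round(1),'tilt',R[2].round(3))
    for arg in sys.argv[1:]:
        v=[float(x) for x in arg.split(',')];g=np.r_[O+X*v[0]+Y*v[1],v[2]]
        print(arg,'world',g.round(1),'shares',((R.T@(g-p))/150).round(3))
E
python3 plan.py 0,-35,300 0,-35,100
python3 - <<'E'
from h import *
print(ray('top',[(172,272),(158,235),(190,200),(165,272)],150).round(0))
print(ray('side',[(230,180),(255,165),(291,170)],0).round(0))
E
```

```text
t 0.15 world [284.6 583.5 230.2] box [-41.6 787.4] open 85.49732364797542
tool x yaw 154.0 rel box y 50.9 tilt [-0.    -0.002 -1.   ]
0,-35,300 world [ 511.5 -208.   300. ] shares [-3.673 -4.081 -0.457]
0,-35,100 world [ 511.5 -208.   100. ] shares [-3.673 -4.078  0.877]
[[390. 484. 150.]
 [511. 530. 150.]
 [620. 426. 150.]
 [391. 507. 150.]]
[[375. 465.   0.]
 [510. 519.   0.]
 [626. 405.   0.]]
```

{"op": "drive_tool", "data": {
  "targets": [
    [0,0,-0.3,0,0,0],
    [0,0,-0.6,0,0,0],
    [-0.2,-0.22,-0.6,0,0,0],
    [-0.4,-0.44,-0.6,0,0,0],
    [-0.6,-0.67,-0.6,0,0,0],
    [-0.8,-0.89,-0.6,0,0,0],
    [-0.9,-1,-0.6,0,0,0]
  ],
  "jaw": 0.1
}}

```text
time_s: 0.85
eef_pos: [342.5, 385.3, 321.0]
eef_rot: [0.0, 0.228, 0.974, -0.001]
contact_force: [0.3, 0.6, -0.3]
opening: 38.7
grasp_force: 0.0
```

{"op": "drive_tool", "data": {
  "targets": [
    [-0.2,-0.22,0,0,0,0],
    [-0.4,-0.44,0,0,0,0],
    [-0.6,-0.67,0,0,0,0.2],
    [-0.8,-0.89,0,0,0,0.4],
    [-0.9,-1,0,0,0,0.57],
    [-0.9,-1,0,0,0,0.57]
  ]
}}

```text
time_s: 1.45
eef_pos: [397.2, 191.8, 321.1]
eef_rot: [-0.0, 0.44, 0.898, -0.0]
contact_force: [0.1, 0.4, 0.7]
opening: 38.3
grasp_force: 0.0
```

```bash
python3 plan.py 0,-35,300 0,-35,150
```

```text
t 1.45 world [397.2 191.8 321.1] box [-20.7 380.3] open 38.333584937240225
tool x yaw 127.8 rel box y 24.7 tilt [-0. -0. -1.]
0,-35,300 world [ 511.5 -208.   300. ] shares [-2.573 -1.033  0.141]
0,-35,150 world [ 511.5 -208.   150. ] shares [-2.573 -1.033  1.141]
```

{"op": "drive_tool", "data": {
  "targets": [
    [-0.3,-0.12,0,0,0,0.19],
    [-0.6,-0.24,0,0,0,0.37],
    [-0.9,-0.36,0,0,0,0.55],
    [-1,-0.4,0,0,0,0.55],
    [-1,-0.4,0,0,0,0.55]
  ]
}}

```text
time_s: 1.95
eef_pos: [442.7, 39.4, 321.3]
eef_rot: [0.0, 0.62, 0.785, 0.0]
contact_force: [0.6, 0.8, 0.2]
opening: 38.4
grasp_force: 0.0
```

```bash
python3 plan.py 0,-35,300 0,-35,150
```

```text
t 1.95 world [442.7  39.4 321.3] box [-11.  221.6] open 38.405359997501435
tool x yaw 103.4 rel box y 0.3 tilt [ 0.  0. -1.]
0,-35,300 world [ 511.5 -208.   300. ] shares [-1.711  0.064  0.142]
0,-35,150 world [ 511.5 -208.   150. ] shares [-1.711  0.063  1.142]
```

{"op": "drive_tool", "data": {
  "targets": [
    [-0.33,0.02,0,0,0,0],
    [-0.66,0.04,0,0,0,0],
    [-0.9,0.06,0.1,0,0,0],
    [-1,0.06,0.2,0,0,0]
  ]
}}

```text
time_s: 2.35
eef_pos: [487.8, -103.5, 291.6]
eef_rot: [0.001, 0.618, 0.786, 0.0]
contact_force: [-0.9, 0.4, 0.5]
opening: 38.3
grasp_force: 0.0
```

{"op": "drive_tool", "data": {
  "targets": [
    [-0.3,0,0.1,0,0,0],
    [-0.6,0,0.3,0,0,0],
    [-0.75,0,0.6,0,0,0],
    [-0.75,0,0.9,0,0,0],
    [-0.75,0,0.9,0,0,0],
    [-0.75,0,0.9,0,0,0]
  ]
}}

```text
time_s: 2.95
eef_pos: [512.9, -208.7, 155.1]
eef_rot: [-0.002, 0.617, 0.787, -0.0]
contact_force: [0.0, -0.3, 0.9]
opening: 38.3
grasp_force: 0.0
```

```bash
python3 plan.py 0,-30,100 0,-10,100; python3 -c "
from h import *
snap('side','s1.png')"
```

```text
t 2.95 world [ 512.9 -208.7  155.1] box [  1.2 -36. ] open 38.26815670602474
tool x yaw 103.9 rel box y 0.8 tilt [ 0.002 -0.003 -1.   ]
0,-30,100 world [ 510.4 -203.1  100. ] shares [ 0.04  -0.006  0.368]
0,-10,100 world [ 505.9 -183.6  100. ] shares [ 0.173 -0.005  0.368]
```

View pics/s1.png

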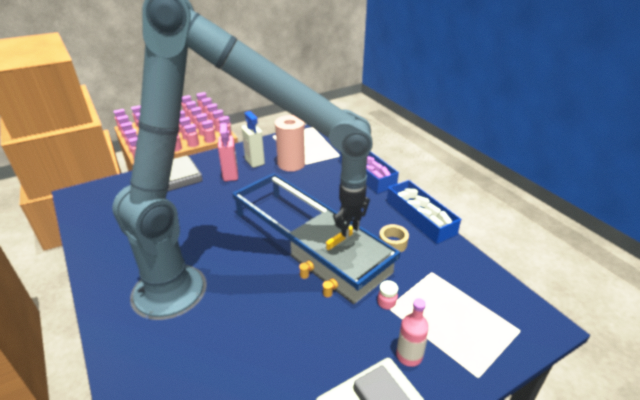

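The arm stands behind the rib, with the fingers at about (345,225) over the closed side. Now I'll descend and push.

{"op": "drive_tool", "data": {
  "targets": [
    [0,0,0.2,0,0,0],
    [0,0,0.37,0,0,0],
    [0,0,0.37,0,0,0],
    [0,0,0.37,0,0,0]
  ]
}}

```text
time_s: 3.4
eef_pos: [514.7, -211.1, 103.1]
eef_rot: [0.002, 0.618, 0.786, 0.001]
contact_force: [-0.6, -0.3, 0.5]
opening: 38.6
grasp_force: 0.0
```

{"op": "drive_tool", "data": {
  "targets": [
    [0.1,0,0,0,0,0],
    [0.18,0,0,0,0,0],
    [0.26,0,0,0,0,0],
    [0.34,0,0,0,0,0],
    [0.42,0,0,0,0,0],
    [0.42,0,0,0,0,0]
  ]
}}

```text
time_s: 4.0
eef_pos: [499.6, -150.0, 102.4]
eef_rot: [0.002, 0.618, 0.786, 0.001]
contact_force: [1.0, -1.7, 0.7]
opening: 38.4
grasp_force: 1.0
```

```bash
python3 plan.py 0,280,100 ; python3 -c "
from m import *
from plan import tobox
c,rc,s,im=rib();print(tobox(c),tobox(rc[0]),rc,s)"
```

```text
t 4.0 world [ 499.6 -150.   102.4] box [ 1.5 24.2] open 38.3786193728556
tool x yaw 103.7 rel box y 0.6 tilt [-0.002  0.004 -1.   ]
0,280,100 world [440.1  98.8 100. ] shares [1.705 0.007 0.014]
[-117.08205037  -43.42761746] [-117.2057751   -42.75670055] ((399.13525390625, -242.1088409423828), (18.134033203125, 18.774930953979492), 39.898277282714844) [396 251   7   7  35]
```

{"op": "drive_tool", "data": {
  "targets": [
    [0.1,0,0,0,0,0],
    [0.2,0,0,0,0,0],
    [0.3,0,0,0,0,0],
    [0.4,0,0,0,0,0],
    [0.5,0,0,0,0,0],
    [0.6,0,0,0,0,0],
    [0.7,0,0,0,0,0],
    [0.8,0,0,0,0,0],
    [0.9,0,0,0,0,0],
    [1,0,0,0,0,0],
    [1,0,0,0,0,0]
  ]
}}

```text
time_s: 5.15
eef_pos: [462.8, -3.6, 101.3]
eef_rot: [-0.0, 0.618, 0.786, 0.0]
contact_force: [0.1, -0.9, -0.1]
opening: 38.3
grasp_force: 0.2
```

{"op": "drive_tool", "data": {
  "targets": [
    [0.1,0,0,0,0,0],
    [0.2,0,0,0,0,0],
    [0.3,0,0,0,0,0],
    [0.4,0,0,0,0,0],
    [0.5,0,0,0,0,0],
    [0.56,0,0,0,0,0],
    [0.6,0,0,0,0,0],
    [0.6,0,0,0,0,0]
  ]
}}

```text
time_s: 5.95
eef_pos: [441.6, 82.1, 101.0]
eef_rot: [0.0, 0.618, 0.786, -0.0]
contact_force: [1.1, -3.4, 2.3]
opening: 38.1
grasp_force: 1.8
```

```bash
python3 plan.py 0,283,100 ; python3 -c "
from h import *
im=snap('top','t2.png')
cv2.imwrite('pics/t2c.png',cv2.resize(im[160:320,210:440],None,fx=3.4,fy=3.4,interpolation=cv2.INTER_CUBIC)[:,:,::-1])"
```

```text
t 5.95 world [441.6  82.1 101. ] box [ -2.3 263.4] open 38.12310354641063
tool x yaw 103.6 rel box y 0.5 tilt [-0.001 -0.    -1.   ]
0,283,100 world [439.5 101.7 100. ] shares [0.131 0.017 0.007]
```

View pics/t2c.png

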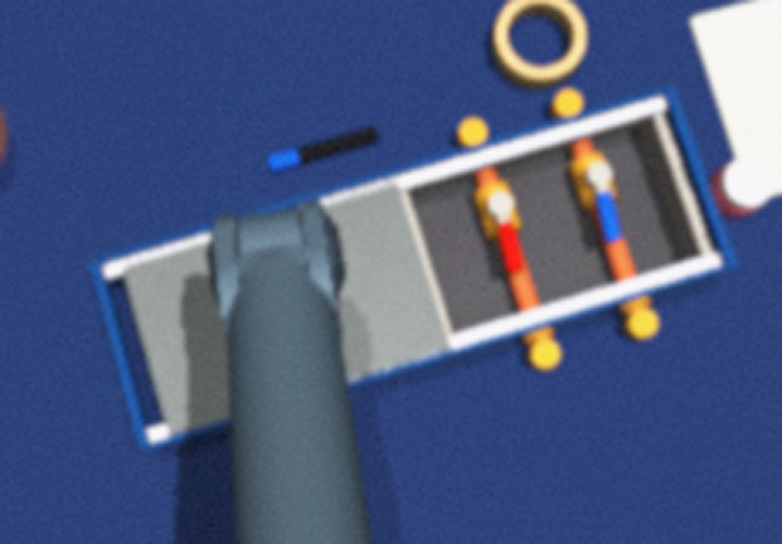

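The valves are revealed. Red is the left one (y +45), with its tip at about crop (517,268); blue is the right one. The cover still has roughly 20 mm to go to the stop.

{"op": "drive_tool", "data": {
  "targets": [
    [0.05,0.01,0,0,0,0],
    [0.09,0.01,0,0,0,0],
    [0.12,0.01,0,0,0,0],
    [0.14,0.01,0,0,0,0],
    [0.14,0.01,0,0,0,0]
  ]
}}

```text
time_s: 6.5
eef_pos: [438.3, 100.6, 100.9]
eef_rot: [0.001, 0.619, 0.785, -0.001]
contact_force: [2.3, -7.8, 4.5]
opening: 38.1
grasp_force: 4.0
```

{"op": "drive_tool", "data": {
  "targets": [
    [0.02,0,0,0,0,0],
    [0.03,0,0,0,0,0],
    [0.03,0,0,0,0,0]
  ]
}}

```text
time_s: 6.8
eef_pos: [438.0, 100.7, 100.9]
eef_rot: [0.003, 0.62, 0.785, -0.003]
contact_force: [2.5, -15.9, 6.6]
opening: 38.6
grasp_force: 7.9
```

{"op": "drive_tool", "data": {
  "targets": [
    [-0.1,0,0,0,0,0],
    [-0.2,0,-0.1,0,0,0],
    [-0.3,0,-0.3,0,0,0],
    [-0.5,0,-0.5,0,0,0],
    [-0.6,0,-0.6,0,0,0],
    [-0.6,0,-0.6,0,0,0],
    [-0.6,0,-0.6,0,0,0]
  ],
  "jaw": 1
}}

```text
time_s: 7.5
eef_pos: [456.7, 21.7, 189.9]
eef_rot: [-0.001, 0.618, 0.786, -0.0]
contact_force: [-0.3, 0.8, -0.5]
opening: -0.0
grasp_force: 0.0
```

```bash
python3 plan.py
python3 - <<'E'
from m import *
from plan import tobox
im=snap('top','t3.png');h=cv2.cvtColor(im,cv2.COLOR_RGB2HSV)
roi=np.zeros(im.shape[:2],np.uint8);roi[185:270,320:425]=255
for n,lo,hi in [('red',(0,210,130),(4,255,255)),('red2',(175,200,130),(179,255,255)),('blue',(105,190,150),(120,255,255))]:
    m=cv2.inRange(h,lo,hi)&roi;k,l,st,c=cv2.connectedComponentsWithStats(m)
    for i in range(1,k):
        if st[i,4]<12: continue
        w=np.array([tobox(p) for p in ray('top',np.argwhere(l==i)[:,::-1],70)]);print(n,st[i],w.mean(0).round(1),w.min(0).round(1),w.max(0).round(1))
m=cv2.inRange(h,(15,0,170),(40,70,255))
# white knobs
print('knobs@80',[tobox(p).round(1) for p in ray('top',[(210+501/3.4,160+206/3.4),(210+599/3.4,160+175/3.4)],80)])
h2=cv2.inRange(h,(23,130,120),(35,255,255));h2[:,340:]=0
k,l,st,c=cv2.connectedComponentsWithStats(h2)
for i in range(1,k):
  if st[i,4]>20:
    w=np.array([tobox(p) for p in ray('top',np.argwhere(l==i)[:,::-1],120)]);print('rib',st[i],w.mean(0),w.min(0),w.max(0))
cv2.imwrite('pics/t3c.png',cv2.resize(im[160:320,210:440],None,fx=3.4,fy=3.4,interpolation=cv2.INTER_CUBIC)[:,:,::-1])
E
```

```text
t 7.5 world [456.7  21.7 189.9] box [ -1.3 201.1] open -0.0060287012853661535
tool x yaw 103.6 rel box y 0.5 tilt [ 0.002 -0.002 -1.   ]
red [357 227   7  13  61] [-8.1 49.9] [-29.   40.2] [14.2 58.5]
blue [406 186  19  53 100] [  10.4 -158.4] [ -88.9 -163.4] [ 101.7 -154.6]
blue [386 218   6  12  43] [ -5.6 -54.9] [-25.4 -61.6] [ 14.7 -47.1]
knobs@80 [array([33.6, 45.6]), array([ 34.8, -58.6])]
```

View pics/t3c.png

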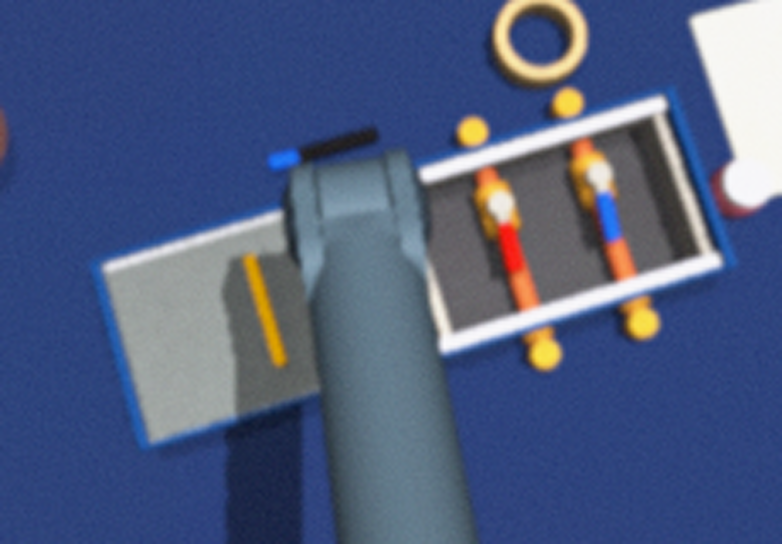

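The cover sits against the far stop with its edge on the blue bar. The red lever points to about 0.1 rad, and the knobs match the axis positions expected in the box frame. Now I'll insert the shut fingers on the red lever's −y side.

{"op": "drive_tool", "data": {
  "targets": [
    [-0.3,0,0,0,0,0],
    [-0.6,-0.05,0,0,0,0],
    [-0.9,-0.09,0,0,0,0],
    [-1,-0.09,0,0,0,0],
    [-1,-0.09,0,0,0,0]
  ]
}}

```text
time_s: 8.05
eef_pos: [478.9, -129.8, 189.2]
eef_rot: [-0.001, 0.62, 0.785, -0.002]
contact_force: [-0.2, 0.8, -0.9]
opening: 0.2
grasp_force: 0.0
```

{"op": "drive_tool", "data": {
  "targets": [
    [-0.2,0,0,0,0,0],
    [-0.27,0,0.1,0,0,0],
    [-0.27,0,0.3,0,0,0],
    [-0.27,0,0.4,0,0,0],
    [-0.27,0,0.4,0,0,0],
    [-0.27,0,0.4,0,0,0]
  ]
}}

```text
time_s: 8.65
eef_pos: [489.5, -166.1, 130.3]
eef_rot: [-0.001, 0.618, 0.787, -0.0]
contact_force: [-0.7, 0.6, 0.2]
opening: -0.0
grasp_force: 0.0
```

```bash
python3 plan.py -15,10,56
```

```text
t 8.65 world [ 489.5 -166.1  130.3] box [-12.   10.8] open -0.04429703523675339
tool x yaw 103.7 rel box y 0.6 tilt [ 0.001 -0.001 -1.   ]
-15,10,56 world [ 486.7 -167.6   56. ] shares [-0.005 -0.019  0.495]
```

{"op": "drive_tool", "data": {
  "targets": [
    [0,-0.02,0.15,0,0,0],
    [0,-0.02,0.3,0,0,0],
    [0,-0.02,0.4,0,0,0],
    [0,-0.02,0.5,0,0,0],
    [0,-0.02,0.5,0,0,0],
    [0,-0.02,0.5,0,0,0]
  ]
}}

```text
time_s: 9.25
eef_pos: [487.1, -168.7, 56.0]
eef_rot: [0.0, 0.618, 0.786, 0.0]
contact_force: [0.8, -0.7, 1.1]
opening: 0.4
grasp_force: 0.0
```

Run:
```python
from plan import *
import subprocess
print(subprocess.run(['python3','plan.py']+['%.1f,%.1f,56'%(35-48*np.cos(t)-d*np.sin(t),45+48*np.sin(t)-d*np.cos(t)) for t,d in zip(np.radians([10,25,40,55,70,80,85,90]),[20,22,25,26,25,24,23,23])],capture_output=True,text=True).stdout)
```

```text
t 9.25 world [ 487.1 -168.7   56. ] box [-14.9   8.8] open 0.39861569574787914
tool x yaw 103.6 rel box y 0.5 tilt [-0.  0. -1.]
-15.7,33.6,56 world [ 480.7 -144.7   56. ] shares [ 0.165 -0.004  0.   ]
-17.8,45.3,56 world [ 476.  -133.8   56. ] shares [ 0.243 -0.017  0.   ]
-17.8,56.7,56 world [ 473.4 -122.7   56. ] shares [ 0.319 -0.017  0.   ]
-13.8,69.4,56 world [ 474.4 -109.4   56. ] shares [0.404 0.011 0.   ]
-4.9,81.6,56 world [480.3 -95.5  56. ] shares [0.485 0.071 0.   ]
3.0,88.1,56 world [486.6 -87.4  56. ] shares [0.527 0.124 0.   ]
7.9,90.8,56 world [490.7 -83.7  56. ] shares [0.545 0.157 0.   ]
12.0,93.0,56 world [494.2 -80.6  56. ] shares [0.56  0.184 0.   ]
```

{"op": "drive_tool", "data": {
  "targets": [
    [0.1,0,0,0,0,0],
    [0.17,0,0,0,0,0],
    [0.24,-0.02,0,0,0,0],
    [0.32,-0.02,0,0,0,0],
    [0.36,0,0,0,0,0],
    [0.4,0.01,0,0,0,0],
    [0.45,0.04,0,0,0,0],
    [0.485,0.07,0,0,0,0],
    [0.51,0.1,0,0,0,0],
    [0.53,0.12,0,0,0,0],
    [0.53,0.12,0,0,0,0]
  ]
}}

```text
time_s: 10.35
eef_pos: [485.7, -85.7, 55.5]
eef_rot: [-0.001, 0.618, 0.786, 0.0]
contact_force: [-0.0, -0.2, -0.6]
opening: -0.0
grasp_force: 0.1
```

{"op": "drive_tool", "data": {
  "targets": [
    [0.01,0.02,0,0,0,0],
    [0.02,0.04,0,0,0,0],
    [0.02,0.06,0,0,0,0],
    [0.02,0.06,0,0,0,0]
  ]
}}

```text
time_s: 10.75
eef_pos: [493.5, -81.1, 55.5]
eef_rot: [-0.001, 0.618, 0.786, 0.0]
contact_force: [-1.5, 0.8, -0.8]
opening: -0.0
grasp_force: 0.5
```

```bash
python3 plan.py
```

```text
t 10.75 world [493.5 -81.1  55.5] box [11.2 92.7] open -0.0499861637541602
tool x yaw 103.6 rel box y 0.5 tilt [ 0.001 -0.001 -1.   ]
```

Push on in +x until the force rises at the stop.

{"op": "drive_tool", "data": {
  "targets": [
    [0,0.02,0,0,0,0],
    [0,0.03,0,0,0,0],
    [0,0.03,0,0,0,0]
  ]
}}

```text
time_s: 11.05
eef_pos: [497.8, -80.3, 55.5]
eef_rot: [-0.0, 0.618, 0.786, -0.0]
contact_force: [-1.3, 1.0, 0.3]
opening: 0.0
grasp_force: 0.9
```

{"op": "drive_tool", "data": {
  "targets": [
    [0,0.02,0,0,0,0],
    [0,0.03,0,0,0,0],
    [0,0.03,0,0,0,0]
  ]
}}

```text
time_s: 11.35
eef_pos: [499.6, -80.0, 55.4]
eef_rot: [-0.003, 0.619, 0.786, -0.001]
contact_force: [-7.1, 0.7, 4.1]
opening: 0.1
grasp_force: 3.6
```

{"op": "drive_tool", "data": {
  "targets": [
    [0,0.02,0,0,0,0],
    [0,0.02,0,0,0,0],
    [0,0.02,0,0,0,0]
  ]
}}

```text
time_s: 11.65
eef_pos: [499.7, -80.0, 55.1]
eef_rot: [-0.005, 0.619, 0.785, -0.003]
contact_force: [-12.5, 0.5, 9.7]
opening: 0.1
grasp_force: 6.1
```

{"op": "drive_tool", "data": {
  "targets": [
    [0,-0.05,0,0,0,0],
    [0,-0.1,0,0,0,0],
    [0,-0.12,-0.2,0,0,0],
    [0,-0.12,-0.5,0,0,0],
    [0,-0.12,-0.8,0,0,0],
    [0,-0.12,-1,0,0,0],
    [0,-0.12,-1,0,0,0]
  ]
}}

```text
time_s: 12.35
eef_pos: [493.0, -84.3, 211.2]
eef_rot: [0.005, 0.619, 0.786, 0.005]
contact_force: [0.4, -0.1, 0.2]
opening: -0.1
grasp_force: 0.0
```

{"op": "drive_tool", "data": {
  "targets": [
    [0.3,0,0,0,0,0],
    [0.6,0,-0.1,0,0,0],
    [0.9,0,-0.2,0,0,0],
    [1,0,-0.2,0,0,0],
    [1,0,-0.2,0,0,0]
  ]
}}

```text
time_s: 12.85
eef_pos: [452.4, 65.9, 235.8]
eef_rot: [0.0, 0.616, 0.788, 0.001]
contact_force: [0.0, -0.2, -0.1]
opening: -0.4
grasp_force: 0.0
```

```bash
python3 plan.py
python3 - <<'E'
from m import *
from plan import tobox
im=snap('top','t4.png');h=cv2.cvtColor(im,cv2.COLOR_RGB2HSV)
for n,lo,hi in [('red',(0,210,130),(4,255,255)),('blue',(105,190,150),(120,255,255))]:
    m=cv2.inRange(h,lo,hi);m[:185]=0;m[270:]=0;m[:,:310]=0;m[:,404:]=0
    p=np.argwhere(m)[:,::-1]
    if len(p): w=np.array([tobox(x) for x in ray('top',p,70)]);print(n,len(p),w.mean(0).round(1),w.min(0).round(1),w.max(0).round(1))
cv2.imwrite('pics/t4c.png',cv2.resize(im[160:320,210:440],None,fx=3.4,fy=3.4,interpolation=cv2.INTER_CUBIC)[:,:,::-1])
E
```

```text
t 12.85 world [452.4  65.9 235.8] box [  4.4 245.1] open -0.39355131914509645
tool x yaw 104.0 rel box y 0.9 tilt [ 0.001  0.002 -1.   ]
red 55 [37.1 89.4] [30.1 67.6] [ 45.3 113.3]
blue 44 [ -3.1 -53. ] [-25.4 -61.6] [105.1  26.4]
```

View pics/t4c.png

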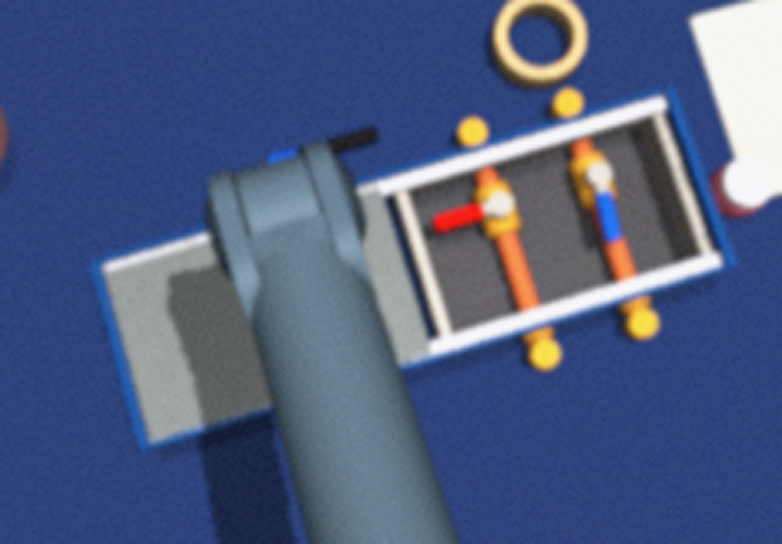

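The red lever now points to the box's +y, square across its pipe (centroid 37,89). The blue lever is unchanged, the cover is at the stop, and the arm is clear.

```bash
python3 -c "
from bench import r
print(r.job_done())"
```

```text
the job is handed in; nothing more can be done
None
```

The cover is slid fully open against the far stop, the red lever is shut square across its pipe, the blue lever and bystanders were left alone, and the job is handed in at about 13 s; no verdict was returned.

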